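# Load the table-top viewer and hold its focus at the fourth click

## Task

Push the sample tray along its guide until it stops against the rear stop under the viewer's lens, sliding it and not lifting it. Then take the upright knob of the focus lever and swing the lever away from its rest through exactly four clicks, never on past the fourth, and finish holding the knob there: the lever is sprung and goes back if it is let go. Leave the other things on the table where they are.

Things in the scene. Friction and masses are not known exactly. Their poses are not given: they have to be found in the camera images.
- stand: the viewer, fixed to the table: white base plate 20 mm thick with a straight guide along its x axis, column at the far end, round grey lever drum on its right (-y). Origin under the plate on the guide's centre line; +x along the guide towards the column, +z up. Guide floor at z = 20 mm, between rails 74 mm apart rising to z = 34 mm. Column at x = 112 to 142 mm, 200 mm tall.
- lens_axis (a point): point on the vertical lens axis, 78 mm above the table, at x = 60 mm, y = 0 in the stand's frame: the underside of the lens when the lever is at rest (it sinks 3 mm a click). The overhanging head around it is 62 mm across and reaches 203 mm above the table.
- rear_stop (a point): middle of the rear stop's face at the end of the guide, x = 100 mm, y = 0, z = 33 mm in the stand's frame.
- tray: loose flat grey sample tray in the guide, 190 mm long (own x), 70 mm wide, 12 mm thick, about 0.16 kg, with a clear dish (52 mm across, top 24 mm above the underside) 55 mm ahead of its origin. Origin at the centre of its underside, +x towards the rear stop. At the stop its origin is at x = 5 mm in the stand's frame; it starts 40 to 80 mm short of that and slides with under 3 N unless pressed down.
- tray_grip (a point): grip point of the tray's upright fin: 60 mm behind (-x) the tray's origin, 40 mm above its underside. The fin is 40 mm long along the tray, 12 mm thick across it, and reaches from 12 to 57 mm above the tray's underside (its top is 77 mm above the table). It can be pinched from above and stays clear of the overhang.
- lever_axis (a point): point on the lever's vertical pivot axis, on top of the drum, 56 mm above the table; fixed to the stand at x = 0, y = -155 mm. The drum is 80 mm across.
- knob_grip (a point): point on the axis of the upright black round knob at the free end of the steel focus lever, 96 mm above the table, the height to grip. The knob is 18 mm across, 90 mm from the pivot axis, its top 112 mm above the table; it turns with the lever. The lever's bar, under the knob, is 13 mm wide and reaches up to 68 mm above the table.
- focus_lever (a joint): turn of the lever, rad, counter-clockwise from above: 0 at rest (lever along the stand's -x), end stop 1.05. A click each 0.15 rad (13.5 mm at the knob): notches at 0.15, 0.30, 0.45, 0.60. The return spring takes 3 N at the knob at rest, 5 N at the fourth click; the clicks add a wave of 2 N either way: the push peaks 1/4 click past a notch, drops to its least at 3/4, rises into the next.
- syringe: clear plastic syringe lying on the table, 190 mm long, 46 mm over its flange; origin under the middle of its barrel. A bystander.
- dropper_a: upright white plastic dropper bottle, 28 mm across, 62 mm tall; origin at the centre of its underside. A bystander: leave it standing.
- dropper_b: upright white plastic dropper bottle, 28 mm across, 62 mm tall; origin at the centre of its underside. A bystander: leave it standing.
- beaker_a: open straight glass beaker, 68 mm across, 100 mm tall; origin at the centre of its underside. A bystander: leave it standing.
- beaker_b: open straight glass beaker, 68 mm across, 100 mm tall; origin at the centre of its underside. A bystander: leave it standing.
- jug: glass jug with a handle, 90 mm across, 120 mm tall; origin at the centre of its underside. A bystander.
- flask: dark steel drinks flask, 76 mm across, 195 mm tall; origin at the centre of its underside. A bystander.
Things that resemble listed ones, but are neither listed nor needed, are in the scene too. What is shaped like the tray but turquoise is not meant.

How it is judged:
By the outcome, as a careful person would: the job done as asked, in the order asked, and still so for the second after the job is handed in, while the arm keeps its last pose, push and grip.
It also fails if it takes over 54 s, if anything falls off the work surface, if the arm or the gripper's body presses on something with over 40 N, if the wrist force passes 120 N, or if a joint passes its speed limit or range.

## Robot

A 6-joint arm with a two-finger parallel gripper is mounted at the origin on the work surface. World frame = base frame: x ahead of the robot, y to its left, z up, the work surface at z = 0. Lengths are in m, angles in rad, forces in N, time in s.
With the tool pointing down it reaches from about 0.25 to 0.775 m from the base axis. Payload 4 kg.
Tool frame: the origin (TCP) lies midway between the tips of the shut fingers; the grasp point (between the pads) lies 19 mm behind it (r.pinch_z is the distance from the TCP to the grasp point, in m); z points along the fingers, y is the line along which they close (so a half turn about z gives the same grasp; the last joint's range is limited). The gripper opens to 94 mm and grips with 3 to 60 N. Pads are 16 mm wide; open, the fingers measure 119 mm over their backs; the gripper's body (75 mm by 177 mm) begins 78 mm behind the grasp point.
Start: joints at [-1.403, 0.087, 1.371, -0, 1.684, -0.103], TCP at [0.147, -0.53, 0.169] pointing down, gripper open.
Joint ranges: [-3.1, 3.1], [-0.76, 2.03], [0.27, 2.55], [-1.08, 4.22], [0.17, 2.65], [-2.57, 2.57]. Speed limits (rad/s): [2.79, 2.79, 3.14, 3.14, 3.14, 3.14].

## Interface

Orientations are given as a unit quaternion [x, y, z, w].
In Python, from station import r gives the robot as it stands.
- The arm moves only by the tool send_rows, never from a script. Its argument "deltas" is text: rows parted by semicolons, each of 5 numbers parted by spaces: the opening, from -1 (shut) to 1 (fully open), then the shift along the tool's x, y, z in mm, then the turn about the tool's z in rad. In form: fingers dx dy dz spin; .... A call has exactly 8 rows; each row shifts and turns the commanded pose from where the row before left it, along the tool's axes as they then stand; what a row does not reach is not made up. A row lasts 1/8 s, in which the tool goes at most 62.5 mm and 10.7 degrees, less where a joint would pass 70% of its speed; a pose out of reach is approached as far as the arm can. A call with a gripper value outside its range is refused whole. The fingers move at their own pace and stop on an object; "newtons" is the grip in N (left out, the last holds). Time passes only in rows, so rows that do not move let the fingers close, or fill a call up. It gives the time, the measured TCP pose, the force, the opening and the grip force at its end, in the units of the state.
- r.get_state(): the state, without advancing time (a new reading comes with each control period).
- r.get_image(name): name is "scene" or "top" or "wrist"; returns a dict with "frame" (480x640x3 uint8, red, green, blue), "K" (3x3 intrinsics, pixels), "xyz" and "orientation" of the camera in the world. Camera axes: x right, y down, z forward; pixel columns grow to the right and rows downward; lengths in m; the calibration is good to about 2 mm. A picture is of the moment at which its call begins. There is no depth.
- r.close_job(): hands the job in; it is judged then, once.
Trained networks look in the newest picture that a camera, given by its name, has taken for a name from the list of things; names that differ only in an ending like _2 or _b are one class to them, and where a whole thing is asked for, a point or a joint stands for the part that bears it (a point fixed in the world has none). Each returns a list of dicts, best first, with "conf" (0 to 1); they miss things now and then, are a little off and sometimes report something else, mostly with a low value. They report only what shows in the picture. A call takes as long as a camera call. They do not tell look-alikes from the thing itself.
- r.spot_in(query, camera): "pixel" ([column, row] in pixels, amid what is visible of it).
- r.trace(query, camera): "pixels" (480x640 bool, what is visible of it) and "pixel" ([column, row] in pixels, amid what is visible of it).
The state is a dict: "t": time; "joint_pos": joint angles; "dq": joint speeds; "joint_torque": joint torques, N m; "ee_pos": TCP position; "tcp_rot": TCP orientation; "wrist_force": force on the tool from outside, world axes, zero at the start; "moment": the same for the moment, N m; "grip_width": opening from 0.0 (shut) to 1.0 (fully open); "grasp_force": force on a finger pad.
Only numpy, scipy, OpenCV 4.12 (cv2) and the standard library are available. Lean on these libraries where they do the work, as an engineer would, in place of code of your own. Each camera call takes 0.05 s, during which the arm holds its last target. There are 200 camera calls.

## Working session

There is one attempt and no reset: what is moved stays moved. The work goes in short steps, Python scripts to look and compute and a tool call to move; the robot and the scene stay as the last step left them, time stands still between calls to the robot, and variables do not carry over. Pictures are saved under pics/ and viewed, at most 10 in all, crops included, and the job is handed in when it is done.

Besides the shell and the picture viewer there is one more tool, called after "Request:" as name(argument=value, ...) on one line, values as JSON. send_rows: Moves the arm, as the interface text tells. Its arguments: {"type":"object","properties":{"deltas":{"type":"string"},"newtons":{"type":"number"}},"required":["deltas"]}

```bash
mkdir -p pics
cat > h.py <<'E'
import numpy as np, cv2
from scipy.spatial.transform import Rotation as R
from station import r
def ray(im,px):
    d=np.linalg.inv(im["K"])@np.array([px[0],px[1],1.0])
    return np.array(im["xyz"]),R.from_quat(im["orientation"]).as_matrix()@d
def at_z(im,px,z):
    o,d=ray(im,px); return o+d*(z-o[2])/d[2]
def proj(im,P):
    c=R.from_quat(im["orientation"]).as_matrix().T@(np.array(P,float)-np.array(im["xyz"]))
    u=np.array(im["K"])@c; return u[:2]/u[2]
E
python3 - <<'E'
from h import *
for n in ("scene","top"):
    im=r.get_image(n); cv2.imwrite(f"pics/{n}0.png",im["frame"][:,:,::-1])
    print(n,im["xyz"])
    for q,z in (("tray",.03),("tray_grip",.06),("knob_grip",.096),("lever_axis",.056),("stand",.02),("lens_axis",.078),("rear_stop",.033),("focus_lever",.06),("beaker_a",.0),("jug",0),("flask",0),("dropper_a",0),("syringe",0)):
        for d in r.spot_in(q,n)[:4]: print(q,round(d["conf"],2),np.round(d["pixel"]),at_z(im,d["pixel"],z).round(3))
E
```

```text
scene [1.27096346 0.54064365 1.0682702 ]
tray 0.98 [277. 199.] [ 0.371 -0.212  0.03 ]
tray 0.97 [448. 241.] [0.246 0.28  0.03 ]
tray 0.72 [251. 247.] [ 0.563 -0.155  0.03 ]
tray 0.58 [318. 267.] [0.522 0.035 0.03 ]
tray_grip 0.91 [272. 199.] [ 0.404 -0.202  0.06 ]
tray_grip 0.7 [451. 241.] [0.271 0.293 0.06 ]
tray_grip 0.66 [499. 277.] [0.319 0.445 0.06 ]
tray_grip 0.56 [320. 264.] [0.532 0.048 0.06 ]
knob_grip 0.86 [254. 252.] [ 0.618 -0.094  0.096]
stand 0.8 [277. 288.] [ 0.63  -0.015  0.02 ]
lens_axis 0.93 [276. 290.] [0.673 0.019 0.078]
lens_axis 0.57 [292. 230.] [ 0.487 -0.072  0.078]
rear_stop 0.75 [279. 285.] [ 0.629 -0.01   0.033]
rear_stop 0.59 [254. 248.] [ 0.562 -0.143  0.033]
focus_lever 0.76 [253. 249.] [ 0.587 -0.123  0.06 ]
beaker_a 0.74 [385. 301.] [0.5   0.227 0.   ]
beaker_a 0.74 [154. 216.] [ 0.604 -0.489  0.   ]
jug 0.9 [502. 364.] [0.509 0.537 0.   ]
flask 0.57 [503. 280.] [0.268 0.451 0.   ]
dropper_a 0.62 [357. 313.] [0.573 0.186 0.   ]
dropper_a 0.48 [291. 233.] [ 0.438 -0.112  0.   ]
syringe 0.6 [199. 187.] [ 0.432 -0.47   0.   ]
top [0.40945947 0.03787761 1.
[... 390 characters left out ...]
.58 [338. 174.] [ 0.649 -0.014  0.056]
stand 0.93 [338. 176.] [ 0.65  -0.017  0.02 ]
lens_axis 0.63 [368. 246.] [ 0.447 -0.099  0.078]
lens_axis 0.62 [340. 172.] [ 0.653 -0.018  0.078]
rear_stop 0.79 [341. 178.] [ 0.643 -0.023  0.033]
rear_stop 0.57 [325. 212.] [0.543 0.021 0.033]
rear_stop 0.51 [139. 203.] [0.558 0.552 0.033]
rear_stop 0.29 [160. 278.] [0.344 0.484 0.033]
focus_lever 0.61 [376. 192.] [ 0.601 -0.122  0.06 ]
beaker_a 0.79 [247. 213.] [0.54 0.25 0.  ]
beaker_a 0.56 [490. 185.] [ 0.638 -0.47   0.   ]
jug 0.7 [141. 201.] [0.567 0.56  0.   ]
flask 0.93 [162. 277.] [0.347 0.491 0.   ]
dropper_a 0.62 [367. 246.] [ 0.45  -0.105  0.   ]
syringe 0.88 [481. 244.] [ 0.461 -0.445  0.   ]
```

View pics/top0.png

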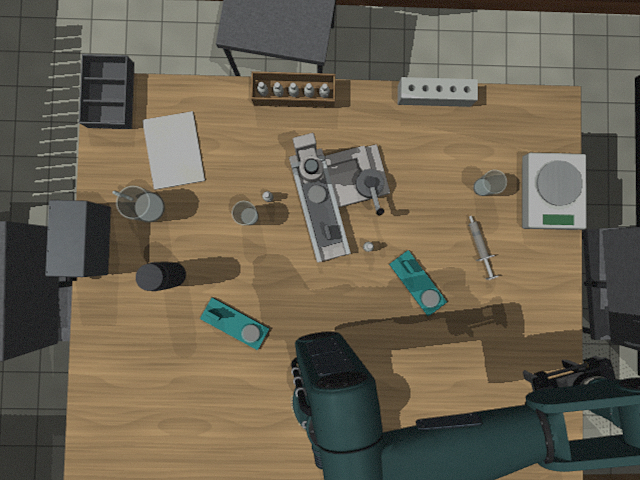

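View pics/scene0.png

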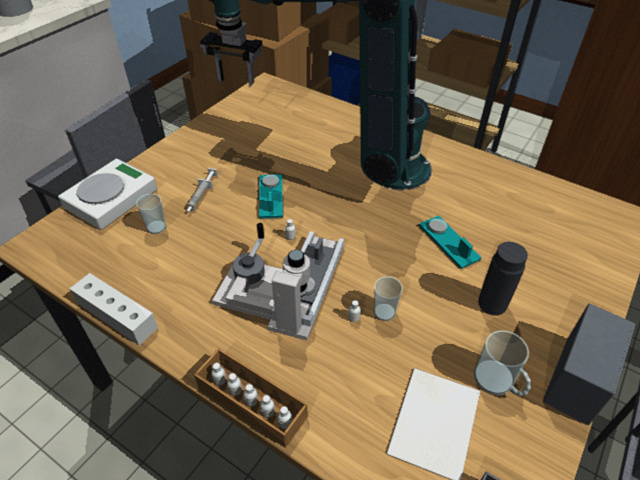

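The top view shows the stand with its guide running from about (335,255) to (303,140). The grey tray's fin is near (327,230), the drum near (370,178), and the knob near (379,210). The turquoise trays at (236,322) and (419,283) are decoys. A dropper stands at (368,246), close to the lever. I'll zoom in on the stand.

Run:
```python
from h import *
im=r.get_image("top"); c=im["frame"][125:275,275:425,::-1]
a=cv2.resize(c,None,fx=4,fy=4,interpolation=cv2.INTER_CUBIC); cv2.imwrite("pics/c1.png",a)
im=r.get_image("scene"); c=im["frame"][200:350,200:350,::-1]
cv2.imwrite("pics/c2.png",cv2.resize(c,None,fx=4,fy=4,interpolation=cv2.INTER_CUBIC))
```

```text
(no output)
```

View pics/c1.png

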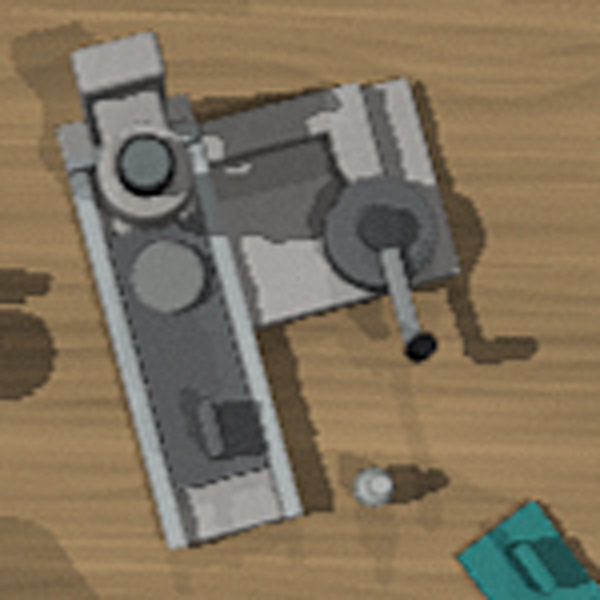

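View pics/c2.png

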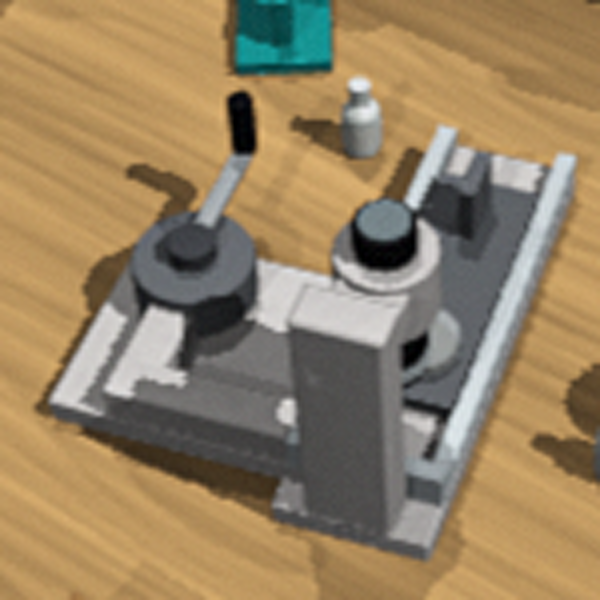

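```bash
cat > fit.py <<'E'
from h import *
from scipy.optimize import least_squares
T=r.get_image("top"); S=r.get_image("scene")
tp=lambda c,q:np.array([275+c/4-.375,125+q/4-.375]); sp=lambda c,q:np.array([200+c/4-.375,200+q/4-.375])
obs=[(T,(0,-155,56),tp(381,236)),(T,(-90,-155,112),tp(424,344)),(S,(0,-155,56),sp(194,253)),(S,(-90,-155,112),sp(239,97)),
(T,(127,0,200),tp(118,64)),(S,(127,0,200),sp(348,312))]
def W(p,P):
    c,s=np.cos(p[2]),np.sin(p[2]); P=np.array(P)/1000
    return np.array([p[0]+c*P[0]-s*P[1],p[1]+s*P[0]+c*P[1],P[2]])
def f(p):
    e=[proj(i,W(p,P))-o for i,P,o in obs]
    e+=[proj(T,W(p,(p[3]*1000,0,34)))-tp(238,528), proj(T,W(p,(p[4]*1000-60,0,77)))-tp(210,428)]
    return np.concatenate(e)
s=least_squares(f,[.6,0,.2,-.15,-.06],loss="soft_l1"); p=s.x
print(p.round(4)); print(f(p).reshape(-1,2).round(1))
for n,P in (("fin",(p[4]*1000-60,0,60)),("fin_end",(-55,0,60)),("axis",(0,-155,56)),("knob",(-90,-155,96)),("lens",(60,0,78)),("stop",(100,0,33))): print(n,W(p,P).round(4))
fin=[proj(S,W(p,(p[4]*1000-60+a,b,77))) for a in(-20,20) for b in (-6,6)]
print("scene fin top crop px",[((q-200)*4).round() for q in fin])
d=at_z(T,tp(374,487),.06); print("dropper",d.round(3))
st=r.get_state(); print(st["ee_pos"],R.from_quat(st["tcp_rot"]).as_matrix().round(3),st["t"])
E
python3 fit.py
```

```text
[ 0.5842  0.0432  0.2882 -0.1767 -0.0444]
[[ 0.2 -1.4]
 [ 0.7 -0. ]
 [ 0.6  0.2]
 [ 0.8 -0.1]
 [ 0.  -0.2]
 [ 0.1 -0.4]
 [-0.3  0.1]
 [ 0.3 -0.1]]
fin [0.4841 0.0135 0.06  ]
fin_end [0.5315 0.0276 0.06  ]
axis [ 0.6283 -0.1054  0.056 ]
knob [ 0.542 -0.131  0.096]
lens [0.6418 0.0602 0.078 ]
stop [0.6801 0.0716 0.033 ]
scene fin top crop px [array([476., 146.]), array([494., 150.]), array([458., 189.]), array([475., 193.])]
dropper [ 0.446 -0.102  0.06 ]
[ 0.14710307 -0.52997745  0.16930867] [[ 0.964  0.267  0.   ]
 [ 0.267 -0.964 -0.   ]
 [-0.     0.    -1.   ]] 1.6
```

Request:
send_rows(deltas="-1 10 -10 0 -0.018; -1 25 -25 0 0; -1 30 -30 0 0; -1 30 -30 0 0; -1 30 -30 0 0; -1 30 -30 0 0; -1 30 -30 0 0; -1 30 -30 0 0", newtons=20)

```text
t: 2.6
ee_pos: [0.2927, -0.2607, 0.1694]
tcp_rot: [0.99, 0.144, 0.0, 0.0]
wrist_force: [-0.5, -0.1, 0.5]
grip_width: 0.19
grasp_force: 0.0
```

Request:
send_rows(deltas="-1 30 -30 0 0; -1 30 -30 0 0; -1 30 -30 0 0; -1 30 -30 0 0; -1 30 -30 0 0; -1 30 -30 0 0; -1 20 -20 0 0; -1 0 0 0 0")

```text
t: 3.6
ee_pos: [0.4268, -0.0123, 0.1692]
tcp_rot: [0.989, 0.146, -0.0, -0.0]
wrist_force: [0.2, 0.1, -0.2]
grip_width: 0.007
grasp_force: 0.0
```

```bash
cat > w.py <<'E'
from h import *
import sys
st=r.get_state(); A=R.from_quat(st["tcp_rot"]).as_matrix(); p=[.5842,.0432,.2882]
c,s=np.cos(p[2]),np.sin(p[2]); M=np.array([[c,s],[-s,c]])
e=np.array(st["ee_pos"]); q=M@(e[:2]-p[:2])*1000
print("t",st["t"],"stand xy",q.round(1),"z",e[2].round(4),"yaw",np.arctan2(A[1,0],A[0,0]).round(4),"F stand",(M@np.array(st["wrist_force"])[:2]).round(2),st["wrist_force"][2].round(2),"grip",st["grip_width"],st["grasp_force"])
E
python3 w.py
```

```text
t 3.6 stand xy [-166.7   -8.5] z 0.1692 yaw 0.2932 F stand [0.2 0. ] -0.17 grip 0.007052052927543643 0.0
```

Request:
send_rows(deltas="-1 0 -8.5 10 0.005; -1 0 0 20 0; -1 0 0 25 0; -1 0 0 25 0; -1 0 0 25 0; -1 0 0 16 0; -1 0 0 10 0; -1 0 0 0 0")

```text
t: 4.6
ee_pos: [0.4241, -0.0061, 0.0378]
tcp_rot: [0.99, 0.141, -0.0, -0.0]
wrist_force: [-0.4, 0.0, 0.6]
grip_width: 0.004
grasp_force: 0.0
```

```bash
python3 w.py
python3 - <<'E'
from h import *
im=r.get_image("scene"); c=im["frame"][190:310,220:380,::-1]
cv2.imwrite("pics/c3.png",cv2.resize(c,None,fx=5,fy=5,interpolation=cv2.INTER_CUBIC))
E
```

```text
t 4.6 stand xy [-167.5   -1.7] z 0.0378 yaw 0.2834 F stand [-0.36  0.13] 0.62 grip 0.004299965457797416 0.0
```

View pics/c3.png

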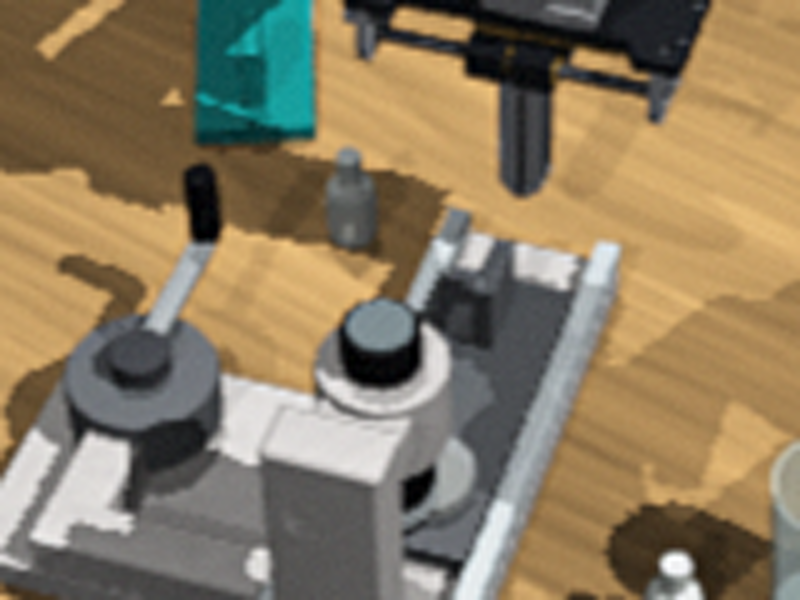

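The shut fingers are behind the fin, at crop (525,185), and lined up with the guide.

Request:
send_rows(deltas="-1 6 -1.5 0 -0.005; -1 8 0 0 0; -1 6 0 0 0; -1 4 0 0 0; -1 4 0 0 0; -1 4 0 0 0; -1 4 0 0 0; -1 0 0 0 0")

```text
t: 5.65
ee_pos: [0.4589, 0.0058, 0.0382]
tcp_rot: [0.99, 0.144, 0.0, -0.0]
wrist_force: [-0.1, 0.3, -0.2]
grip_width: 0.006
grasp_force: 0.0
```

Request:
send_rows(deltas="-1 3 0 0 0; -1 4 0 0 0; -1 4 0 0 0; -1 4 0 0 0; -1 4 0 0 0; -1 4 0 0 0; -1 3 0 0 0; -1 2 0 0 0")

```text
t: 6.65
ee_pos: [0.4856, 0.0137, 0.0382]
tcp_rot: [0.99, 0.144, -0.0, 0.0]
wrist_force: [-0.7, -0.3, -0.0]
grip_width: 0.005
grasp_force: 0.5
```

```bash
python3 w.py
```

```text
t 6.65 stand xy [-102.9   -0.2] z 0.0382 yaw 0.2889 F stand [-0.77 -0.11] -0.05 grip 0.005129123449835645 0.45844024512916803
```

Contact force is about 0.8 N. The remaining travel should be around 19 mm, so I'll go slowly.

Request:
send_rows(deltas="-1 2 0 0 0; -1 2 0 0 0; -1 2 0 0 0; -1 2 0 0 0; -1 2 0 0 0; -1 2 0 0 0; -1 1 0 0 0; -1 0 0 0 0")

```text
t: 7.65
ee_pos: [0.4982, 0.0174, 0.0383]
tcp_rot: [0.99, 0.144, 0.0, 0.0]
wrist_force: [-1.0, 0.2, -0.7]
grip_width: 0.006
grasp_force: 0.2
```

Request:
send_rows(deltas="-1 1 0 0 0; -1 0.5 0 0 0; -1 0.5 0 0 0; -1 0.5 0 0 0; -1 0.5 0 0 0; -1 0.5 0 0 0; -1 0 0 0 0; -1 0 0 0 0")

```text
t: 8.65
ee_pos: [0.5014, 0.0184, 0.0383]
tcp_rot: [0.99, 0.144, 0.0, 0.0]
wrist_force: [-0.3, -0.4, 0.4]
grip_width: 0.009
grasp_force: 0.5
```

```bash
python3 w.py
```

```text
t 8.65 stand xy [-86.4  -0.3] z 0.0383 yaw 0.2888 F stand [-0.45 -0.32] 0.35 grip 0.00894653617011725 0.45455471612513065
```

Request:
send_rows(deltas="-1 0.5 0 0 0; -1 0.5 0 0 0; -1 0.5 0 0 0; -1 0.5 0 0 0; -1 0.5 0 0 0; -1 0 0 0 0; -1 0 0 0 0; -1 0 0 0 0")

```text
t: 9.65
ee_pos: [0.5038, 0.0191, 0.0383]
tcp_rot: [0.99, 0.144, 0.0, 0.0]
wrist_force: [-1.0, 0.1, 0.3]
grip_width: 0.002
grasp_force: 0.5
```

```bash
python3 w.py
```

```text
t 9.65 stand xy [-83.9  -0.2] z 0.0383 yaw 0.2888 F stand [-0.98  0.4 ] 0.29 grip 0.0019211260800673687 0.4850376723334193
```

Request:
send_rows(deltas="-1 0.5 0 0 0; -1 0.5 0 0 0; -1 0.5 0 0 0; -1 0.5 0 0 0; -1 0 0 0 0; -1 0 0 0 0; -1 0 0 0 0; -1 0 0 0 0")

```text
t: 10.65
ee_pos: [0.5047, 0.0194, 0.0382]
tcp_rot: [0.99, 0.144, -0.001, 0.0]
wrist_force: [-5.0, -1.9, 3.0]
grip_width: 0.003
grasp_force: 2.6
```

```bash
python3 w.py
```

```text
t 10.65 stand xy [-82.9  -0.2] z 0.0382 yaw 0.2888 F stand [-5.38 -0.42] 3.03 grip 0.002970326910088306 2.5763508304953575
```

The tray is against the stop: the force jumped to 5 N at the predicted position. I'll back off, rise, and go over to the knob.

Request:
send_rows(deltas="-1 -1 0 0 0; -1 -4 0 0 0; -1 -7 0 0 0; -1 -8 0 0 0; -1 0 0 -20 0; -1 0 0 -30 0; -1 0 0 -30 0; -1 0 0 -32 0")

```text
t: 11.65
ee_pos: [0.486, 0.0139, 0.1511]
tcp_rot: [0.99, 0.144, 0.0, -0.0]
wrist_force: [-0.7, 0.5, -0.4]
grip_width: 0.003
grasp_force: 0.0
```

Request:
send_rows(deltas="0.2 0 20 0 0; 0.2 2 25 0 0; 0.2 2 25 0 0; 0.2 2 25 0 0; 0.2 2 25 0 0; 0.2 2 20 0 0; 0.2 2 15 0 0; 0.2 0 0 0 0")

```text
t: 12.65
ee_pos: [0.5422, -0.1318, 0.15]
tcp_rot: [0.99, 0.143, -0.0, -0.0]
wrist_force: [-0.3, -0.0, -0.4]
grip_width: 0.603
grasp_force: 0.0
```

```bash
python3 w.py
python3 - <<'E'
from h import *
im=r.get_image("wrist"); print(im["xyz"],[ (round(d["conf"],2),np.round(d["pixel"]),at_z(im,d["pixel"],.1).round(4)) for d in r.spot_in("knob_grip","wrist")])
print("pred knob top px",proj(im,(.542,-.131,.112)),"bottom",proj(im,(.542,-.131,.068)),"axis",proj(im,(.6283,-.1054,.056)),"finTop",proj(im,(.5315,.0276,.077)))
cv2.imwrite("pics/w1.png",im["frame"][:,:,::-1])
E
```

```text
t 12.65 stand xy [ -90.  -155.8] z 0.15 yaw 0.2877 F stand [-0.27  0.03] -0.44 grip 0.6027731791542567 0.0
[ 0.60801273 -0.11180922  0.3656574 ] [(0.95, array([324., 161.]), array([ 0.599 , -0.1142,  0.1   ]))]
pred knob top px [323.42702388 257.36362851] bottom [323.50879938 241.79884865] axis [323.48634786 115.5383471 ] finTop [101.47862645 195.82114283]
```

View pics/w1.png

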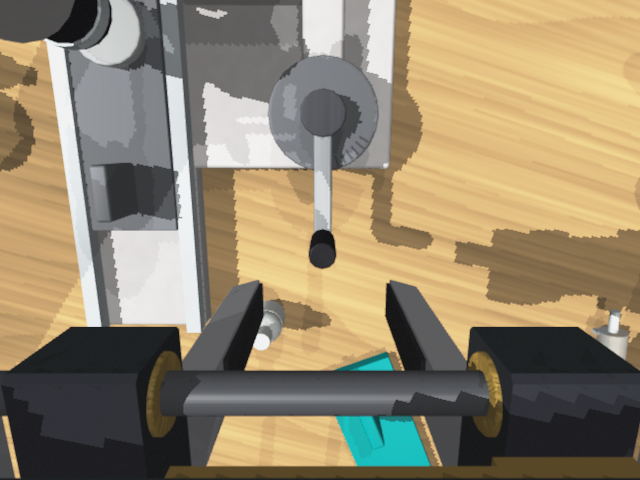

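The wrist view shows the knob top at (322,254), against a prediction of (323,257), so it's within about 1 mm. The fin top at (100,193) matches its predicted seated position. I'll descend and grip.

Request:
send_rows(deltas="0.2 1 -1.3 10 0; 0.2 0 0 18 0; 0.2 0 0 18 0; 0.2 0 0 15 0; 0.2 0 0 8 0; 0.2 0 0 4 0; 0.2 0 0 0 0; 0.2 0 0 0 0", newtons=25)

```text
t: 13.75
ee_pos: [0.5432, -0.1299, 0.0781]
tcp_rot: [0.99, 0.144, 0.001, 0.0]
wrist_force: [0.1, 0.2, 0.1]
grip_width: 0.599
grasp_force: 0.0
```

Request:
send_rows(deltas="-0.5 0 0 0 0; -0.7 0 0 0 0; -1 0 0 0 0; -1 0 0 0 0; -1 0 0 0 0; -1 0 0 0 0; -1 0 0 0 0; -1 0 0 0 0", newtons=25)

```text
t: 14.75
ee_pos: [0.5427, -0.1297, 0.0773]
tcp_rot: [0.99, 0.144, 0.0, 0.0]
wrist_force: [0.2, 0.6, 0.1]
grip_width: 0.01
grasp_force: 0.0
```

```bash
python3 w.py
```

```text
t 14.75 stand xy [ -88.9 -153.9] z 0.0773 yaw 0.2888 F stand [0.31 0.5 ] 0.05 grip 0.009736403501780504 0.0
```

The fingers closed on nothing, so I'll look.

Run:
```python
from h import *
im=r.get_image("wrist"); a=im["frame"][:,:,::-1]; s=r.get_image("scene")["frame"][170:290,200:340,::-1]
s=cv2.resize(s,(400,343),interpolation=cv2.INTER_CUBIC); a=cv2.resize(a,(400,300))
o=np.zeros((343,800,3),np.uint8); o[:300,:400]=a; o[:,400:]=s; cv2.imwrite("pics/m1.png",o)
```

```text
(no output)
```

View pics/m1.png

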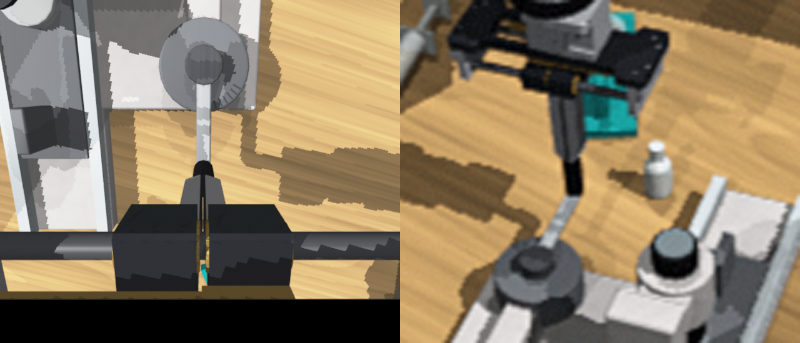

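Run:
```python
from h import *
for n in ("wrist","scene","top"):
    im=r.get_image(n); e=np.array(r.get_state()["ee_pos"])
    f=(lambda q:q*.625) if n=="wrist" else ((lambda q:(q-[200,170])*2.857+[400,0]) if n=="scene" else (lambda q:q))
    for nm,P in (("tcp",e),("knobtop",(.5427,-.1297,.112)),("knob68",(.5427,-.1297,.068)),("axis56",(.6283,-.1054,.056))): print(n,nm,f(proj(im,P)).round(1))
    print([(round(d["conf"],2),f(np.array(d["pixel"])).round()) for d in r.spot_in("knob_grip",n)])
    if n=="wrist": w=cv2.resize(im["frame"][220:320,270:370,::-1],(400,400),interpolation=cv2.INTER_CUBIC)
    if n=="scene": s=cv2.resize(im["frame"][190:270,220:300,::-1],(400,400),interpolation=cv2.INTER_CUBIC)
cv2.imwrite("pics/m2.png",np.hstack([w,s]))
```

```text
wrist tcp [203.  172.3]
wrist knobtop [203.2 186.4]
wrist knob68 [203.  169.1]
wrist axis56 [204.4  67.5]
[(0.91, array([201.,  91.])), (0.59, array([44., 79.]))]
scene tcp [575.6 181.7]
scene knobtop [572.6 154.8]
scene knob68 [576.3 188.7]
scene axis56 [539.3 265.8]
[(0.83, array([548., 229.]))]
top tcp [379.2 211.6]
top knobtop [380.9 210.3]
top knob68 [378.7 212. ]
top axis56 [370.1 182.3]
[(0.68, array([141., 202.]))]
```

View pics/m2.png

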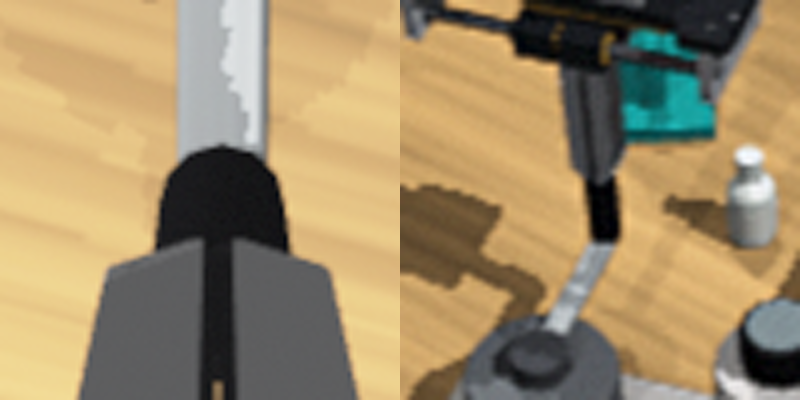

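```bash
python3 w.py
python3 - <<'E'
from h import *
im=r.get_image("scene"); print("tip in c3 if z as told:",(proj(im,(.4241,-.0061,.0378))-[220,190])*5,"if 35 higher:",(proj(im,(.4241,-.0061,.073))-[220,190])*5)
e=np.array(r.get_state()["ee_pos"]); w=r.get_image("wrist")
ax=np.array([.9588,.2842,0])
for dz in(0,.02,.035):
  for dx in (-.011,-.008,.008,.011): print(dz,dx,"wrist m2",((proj(w,e+[0,0,dz]+ax*dx)-[270,220])*4).round(),"scene m2",((proj(im,e+[0,0,dz]+ax*dx)-[220,190])*5+[400,0]).round())
E
```

```text
t 15.15 stand xy [ -88.9 -153.9] z 0.0773 yaw 0.2888 F stand [ 0.24 -0.27] -1.42 grip 0.005264203333044842 0.0
tip in c3 if z as told: [526.15190993 230.57123901] if 35 higher: [526.78299895 184.74685676]
0 -0.011 wrist m2 [219. 298.] scene m2 [615. 204.]
0 -0.008 wrist m2 [219. 278.] scene m2 [613. 208.]
0 0.008 wrist m2 [219. 166.] scene m2 [602. 228.]
0 0.011 wrist m2 [219. 145.] scene m2 [600. 232.]
0.02 -0.011 wrist m2 [219. 353.] scene m2 [612. 177.]
0.02 -0.008 wrist m2 [219. 331.] scene m2 [610. 181.]
0.02 0.008 wrist m2 [220. 210.] scene m2 [599. 201.]
0.02 0.011 wrist m2 [220. 186.] scene m2 [597. 205.]
0.035 -0.011 wrist m2 [220. 402.] scene m2 [610. 156.]
0.035 -0.008 wrist m2 [220. 378.] scene m2 [608. 160.]
0.035 0.008 wrist m2 [220. 248.] scene m2 [596. 181.]
0.035 0.011 wrist m2 [220. 224.] scene m2 [594. 185.]
```

The projections show the real fingertips about 35 mm above the reported TCP. The tip sits at m2 row ~245 in the wrist view and ~180 in the scene view, and both fit dz ≈ 0.035. The fingers have closed just above the knob's top, so I'll open, go down 32 mm and grip again.

Request:
send_rows(deltas="0.2 0 0 -4 0; 0.2 0 0 0 0; 0.2 0 0 0 0; 0.2 0 0 0 0; 0.2 0 0 6 0; 0.2 0 0 8 0; 0.2 0 0 8 0; 0.2 0 0 6 0")

```text
t: 16.25
ee_pos: [0.5422, -0.1295, 0.0522]
tcp_rot: [0.99, 0.144, -0.001, -0.0]
wrist_force: [-0.6, 0.5, -0.9]
grip_width: 0.603
grasp_force: 0.0
```

Request:
send_rows(deltas="0.2 0 0 5 0; 0.2 0 0 3 0; -0.4 0 0 0 0; -0.7 0 0 0 0; -1 0 0 0 0; -1 0 0 0 0; -1 0 0 0 0; -1 0 0 0 0", newtons=25)

```text
t: 17.25
ee_pos: [0.5429, -0.1302, 0.0455]
tcp_rot: [0.99, 0.144, 0.0, 0.001]
wrist_force: [0.7, -2.0, 0.1]
grip_width: 0.187
grasp_force: 25.0
```

```bash
python3 w.py
python3 - <<'E'
from h import *
w=r.get_image("wrist")["frame"][180:330,220:420,::-1]; s=r.get_image("scene")["frame"][190:270,220:300,::-1]
cv2.imwrite("pics/m3.png",np.hstack([cv2.resize(w,(400,300),interpolation=cv2.INTER_CUBIC),cv2.resize(s,(300,300),interpolation=cv2.INTER_CUBIC)]))
E
```

```text
t 17.25 stand xy [ -88.8 -154.5] z 0.0455 yaw 0.2886 F stand [ 0.14 -2.12] 0.09 grip 0.18704775983684788 25.000060200691223
```

View pics/m3.png

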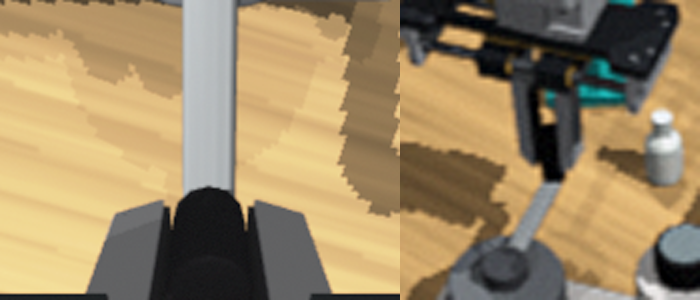

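The view shows the black knob pinched between both pads: opening 0.187 (17.6 mm), 25 N. Now I'll swing it along the arc, spinning the tool with it.

Request:
send_rows(deltas="-1 0.1 4.5 0 -0.05; -1 0.1 4.5 0 -0.05; -1 0.1 4.5 0 -0.05; -1 0.1 4.5 0 -0.05; -1 0.1 4.5 0 -0.05; -1 0.1 4.5 0 -0.05; -1 0 0 0 0; -1 0 0 0 0")

```text
t: 18.35
ee_pos: [0.5536, -0.1536, 0.0454]
tcp_rot: [0.957, 0.29, -0.0, -0.0]
wrist_force: [-2.9, 2.5, 2.6]
grip_width: 0.184
grasp_force: 25.0
```

```bash
cat >> w.py <<'E'
v=q-np.array([1.3,-154.5]); th=np.arctan2(-v[1],-v[0]); print("theta",th.round(4),"radius",np.hypot(*v).round(2),"tool yaw rel",(np.arctan2(A[1,0],A[0,0])-.2886).round(4))
E
python3 w.py
```

```text
t 18.35 stand xy [ -85.3 -180. ] z 0.0454 yaw 0.5881 F stand [-2.05  3.25] 2.6 grip 0.18429129575095687 25.00133067369461
theta 0.2864 radius 90.27 tool yaw rel 0.2995
```

Request:
send_rows(deltas="-1 0.1 4.5 0 -0.05; -1 0.1 4.5 0 -0.05; -1 0.1 4.5 0 -0.05; -1 0.1 4.5 0 -0.05; -1 0.1 4.5 0 -0.05; -1 0 0 0 0; -1 0 0 0 0; -1 0 0 0 0")

```text
t: 19.35
ee_pos: [0.5682, -0.1711, 0.0454]
tcp_rot: [0.913, 0.407, -0.0, -0.0]
wrist_force: [-4.1, 0.1, 4.1]
grip_width: 0.189
grasp_force: 25.0
```

```bash
python3 w.py
```

```text
t 19.35 stand xy [ -76.2 -200.9] z 0.0454 yaw 0.8383 F stand [-3.94  1.3 ] 4.15 grip 0.1886930041540906 25.000816583633423
theta 0.5391 radius 90.34 tool yaw rel 0.5497
```

Request:
send_rows(deltas="-1 0 1.2 0 -0.01; -1 0 1.2 0 -0.01; -1 0 1.2 0 -0.01; -1 0 1 0 -0.01; -1 0 0.5 0 -0.01; -1 0 0 0 0; -1 0 0 0 0; -1 0 0 0 0")

```text
t: 20.35
ee_pos: [0.572, -0.1744, 0.0454]
tcp_rot: [0.903, 0.43, -0.001, -0.0]
wrist_force: [-5.6, 0.8, 5.5]
grip_width: 0.187
grasp_force: 25.0
```

```bash
python3 w.py
```

```text
t 20.35 stand xy [ -73.5 -205.1] z 0.0454 yaw 0.889 F stand [-5.19  2.34] 5.48 grip 0.1870806255786304 25.00195473432541
theta 0.595 radius 90.33 tool yaw rel 0.6004
```

Theta reads 0.595 with a tangential load of about 4.9 N, which fits the fourth notch. I'll use the last picture to check the tray and the bystanders.

```bash
python3 w.py
python3 - <<'E'
from h import *
T=r.get_image("top"); S=r.get_image("scene")
a=cv2.resize(T["frame"][125:275,275:425,::-1],(400,400),interpolation=cv2.INTER_CUBIC); b=cv2.resize(S["frame"][200:350,200:350,::-1],(400,400),interpolation=cv2.INTER_CUBIC)
cv2.imwrite("pics/f.png",np.hstack([a,b]))
k=400/150
for x in(-75,-35):
  P=[.5842+.9588*x/1000,.0432+.2842*x/1000,.077]; print("fin top end",x,((proj(T,P)-[275,125])*k).round(),((proj(S,P)-[200,200])*k+[400,0]).round())
E
```

```text
t 20.35 stand xy [ -73.5 -205.1] z 0.0454 yaw 0.889 F stand [-5.19  2.34] 5.48 grip 0.1870806255786304 25.00195473432541
theta 0.595 radius 90.33 tool yaw rel 0.6004
fin top end -75 [132. 257.] [708. 134.]
fin top end -35 [122. 220.] [695. 164.]
```

View pics/f.png

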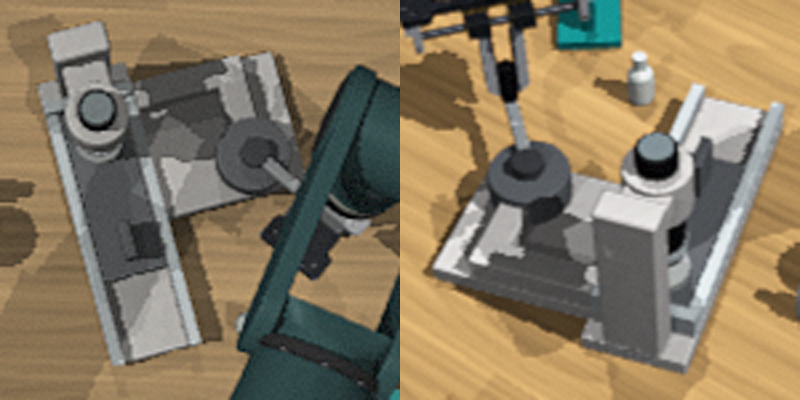

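The tray's fin is at crop (127,240), exactly where a seated tray should put it. The knob is held, and the dropper by the lever is still standing.

```bash
python3 -c "
from h import *
print(r.close_job())"
```

```text
the job is handed in; nothing more can be done
None
```

I handed the job in at about 20 s, with the tray against the rear stop and the knob held at the fourth click (lever measured at 0.595 rad); the hand-in gave no verdict.

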